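# Scrub the tilted pot and hang the brush up again

## Task

Take the long brush off its rail and scrub out the tilted metal pot: run the brush right down to the bottom of the pot three times, drawing it back between strokes until about half of the bristles show above the rim, and without ramming it. Then hang the brush by its hook over the same rail again and leave the things standing around where they are.

Things in the scene. Friction and masses are not known exactly. Their poses are not given: they have to be found in the camera images.
- brush: Long hooked brush, 209 mm tall, about 0.1 kg. Origin: the rail's centre when it hangs true; z up along the brush's axis. Top: orange grip block 24 (x) x 22 (y) mm, z = 10 to 52 mm, gripped from above. Below: steel hook 16 mm wide (y), an inverted V over the rail. Then an 8 mm stem and a round blue bristle head, z = -92 to -157 mm, 60 mm across (solid core 50 mm).
- brush_tail (a point): lower end of the hook's short free tail, at x = +18 mm, z = -15 mm of the brush (tail spans x = 16 to 21 mm). The brush comes off the rail by lifting 28 mm (24 to 36) and then moving it at least 50 mm to its own -x side, so that the rail passes under the tail; hang it up in reverse
- brush_crank (a point): where the hook's long leg (x = -21 to -16 mm of the brush) turns back to the axis, at x = -18 mm, z = -47 mm (top of the crank)
- brush_grip (a point): centre of the best grip on the orange block, on the brush's axis, 33 mm above its origin
- brush_tip (a point): lower end of the bristle head, on the axis, 190 mm below brush_grip
- rack: Fixed hanging rail: a horizontal round bar 12 mm in diameter and 240 mm long on two end posts. Origin on the bench below its middle; the bar runs along y, its centre at z = 200 mm. The brush hangs on it, tail on the rail's +x side (away from the robot), leg on the -x side.
- stand: Fixed yoke, 150x130 mm grey base plate with two blue uprights that hold the pot. Origin under the plate's centre; the pot's mouth leans to its -x side.
- pot: Open round aluminium pot, fixed in the yoke, leaning 30 degrees from vertical to the left, partly towards the robot (mouth to its own -x). Outside 76 mm across, bore 68 mm, 115 mm long. Origin: centre of its underside; z along the bore's axis, out of the mouth; inner floor at z = 5 mm, rim at z = 115 mm.
- pot_floor (a point): centre of the pot's inner floor
- pot_mouth (a point): centre of the pot's mouth, level with the rim
- screw_box: black-and-red card box, 80x126x54 mm, loose bystander; origin at the centre of its underside
- black_tape: small roll of black tape lying flat, 53 mm wide, 19 mm high, loose bystander; origin at the centre of its underside
- blue_can: small blue lidded can, 68 mm wide, 62 mm high, loose bystander; origin at the centre of its underside
- grey_tape: roll of wide grey tape lying flat, 107 mm wide, 48 mm high, loose bystander; origin at the centre of its underside
- castor: loose black castor, 45x56x36 mm, loose bystander; origin at the centre of its underside
- amber_pack: flat amber pack, 69x108x16 mm, loose bystander; origin at the centre of its underside
Mind the look-alikes: they are no part of the job. There is more than one size of the brush; the job needs the smallest.

How it is judged:
By the outcome, as a careful person would: the job done as asked, in the order asked, and still so for the second after the job is handed in, with the robot touching nothing.
It also fails if it takes over 72 s, if anything falls off the work surface, if the arm or the gripper's body presses on something with over 40 N, if the wrist force passes 120 N, or if a joint passes its speed limit or range.

## Robot

A 6-joint arm with a two-finger parallel gripper is mounted at the origin on the work surface; the furniture and walls round the work are solid. World frame = base frame: x ahead of the robot, y to its left, z up, the work surface at z = 0. Lengths are in m, angles in rad, forces in N, time in s.
With the tool pointing down it reaches from about 0.35 to 0.8 m from the base axis. Payload 7.3 kg.
Tool frame: the origin (TCP) lies on the centre line of the jaws, within the pads' length; the fingertips stand 22 mm ahead of it and the grasp point (between the pads) lies 3 mm ahead of it; z points along the fingers, y is the line along which they close (so a half turn about z gives the same grasp; the last joint's range is limited). The gripper opens to 85 mm and grips with 20 to 120 N. Pads are 22 mm wide; open, the fingers measure 114 mm over their backs; the gripper's body (76 mm by 85 mm) begins 54 mm behind the grasp point. The pads swing forward as they close: fully open they stand 13 mm farther back than shut.
Start: joints at [1.175, 0.342, 1.524, -0, 1.275, -0.146], TCP at [0.13, 0.509, 0.214] pointing down, gripper open.
Joint ranges: [-2.53, 2.53], [-0.77, 2.02], [0.04, 2.7], [-1, 4.14], [0.28, 2.66], [-3.11, 3.11]. Speed limits (rad/s): [2.57, 2.57, 3.14, 3.14, 3.14, 3.14].

## Interface

Orientations are given as a rotation vector (axis times angle).
In Python, from rig import arm, read_camera, camera_model, spot_in gives the robot as it stands.
- The arm moves only by the tool step_arm, never from a script. Its argument "motion" is a list that holds one entry, the list of rows, each a list of 7 numbers: the opening, from -1 (shut) to 1 (fully open), then the shift along the tool's x, y, z normalised to -1 to 1, where 1 is 300 mm, then the turn, a rotation vector about the tool's x, y, z normalised to -1 to 1, where 1 is pi/2 rad. A call has 1 to 8 rows; each row is the pose to reach, as a shift and turn from the pose commanded when the call began, along the tool's axes at that moment; what a row does not reach only later rows make up. A row lasts 1/12 s, in which the tool goes at most 41.7 mm and 7.16 degrees, less where a joint would pass 70% of its speed; a pose out of reach is approached as far as the arm can. A call with a number of a shift or a turn outside -1 to 1 is refused whole. A call with a gripper value outside its range is refused whole. The fingers move at their own pace and stop on an object; "newtons" is the grip in N (left out, the last holds). Time passes only in rows, so rows that repeat a pose let the fingers close. It gives the time, the measured TCP pose, the force, the opening and the grip force at its end, in the units of the state.
- arm.get_state(): the state, without advancing time (a new reading comes with each control period).
- read_camera(name): name is "scene" or "top" or "wrist"; returns the picture (480x640x3 uint8, blue, green, red); there is no depth.
- camera_model(name): a dict with "fx", "fy", "cx", "cy" (pixels), "rvec" (rotation vector, rad) and "tvec" (3), from world to camera coordinates, as OpenCV has them; the wrist camera has in their place "hand_eye" (4x4, takes a point from camera to tool coordinates, whose origin is the TCP and whose axes are the flange's). Camera axes: x right, y down, z forward; pixel columns grow to the right and rows downward; lengths in m; the calibration is good to about 2 mm. The wrist camera is an equidistant fisheye: a pixel r from the principal point sees the ray r / f radians off the axis. A picture is of the moment at which its call begins: read the wrist's pose just before it. camera_model takes no time and is no camera call.
- arm.sign_off(): hands the job in; it is judged then, once.
Trained networks look in the newest picture that a camera, given by its name, has taken for a name from the list of things; names that differ only in an ending like _2 or _b are one class to them, and where a whole thing is asked for, a point or a joint stands for the part that bears it (a point fixed in the world has none). Each returns a list of dicts, best first, with "confidence" (0 to 1); they miss things now and then, are a little off and sometimes report something else, mostly with a low value. They report only what shows in the picture. A call takes as long as a camera call. They do not tell look-alikes from the thing itself.
- spot_in(camera, label): "position" ([column, row] in pixels, amid what is visible of it).
The state is a dict: "time": time; "qpos": joint angles; "joint_velocities": joint speeds; "joint_efforts": joint torques, N m; "tool_pos": TCP position; "tool_rot": TCP orientation; "ft_force": force on the tool from outside, world axes, zero at the start; "torque": the same for the moment, N m; "grip_width": opening from 0.0 (shut) to 1.0 (fully open); "gripper_force": force on a finger pad.
Only numpy, scipy, OpenCV 4.12 (cv2) and the standard library are available. Lean on these libraries where they do the work, as an engineer would, in place of code of your own. Each camera call takes 0.05 s, during which the arm holds its last target. There are 200 camera calls.

## Working session

There is one attempt and no reset: what is moved stays moved. The work goes in short steps, Python scripts to look and compute and a tool call to move; the robot and the scene stay as the last step left them, time stands still between calls to the robot, and variables do not carry over. Pictures are saved under pics/ and viewed, at most 10 in all, crops included, and the job is handed in when it is done.

Besides the shell and the picture viewer there is one more tool, called after "Call:" in YAML: its name, and indented under it one key for each argument. step_arm: Moves the arm, as the interface text tells. Scaled input: -1 to 1 covers 300 mm each way for a shift and pi/2 rad each way for a turn. Its arguments: {"type":"object","properties":{"motion":{"type":"array"},"newtons":{"type":"number"}},"required":["motion"]}

```bash
mkdir -p pics; ls
python3 - <<'E'
from rig import arm, read_camera, camera_model, spot_in
import cv2, numpy as np
s=arm.get_state(); print(s)
for c in ("scene","top"):
    cv2.imwrite(f"pics/{c}0.png",read_camera(c)); print(c,camera_model(c))
    for l in ("brush","brush_grip","brush_tip","brush_tail","rack","pot","pot_mouth","pot_floor","stand","screw_box","black_tape","blue_can","grey_tape","castor","amber_pack"):
        print(l,[(np.round(d["position"]).tolist(),round(d["confidence"],2)) for d in spot_in(c,l)])
print(camera_model("wrist"))
E
```

```text
pics
{'time': 0.0, 'qpos': array([ 1.17500242e+00,  3.42716102e-01,  1.52503133e+00,  5.51396915e-07,
        1.27540325e+00, -1.46012207e-01]), 'joint_velocities': array([ 1.19880645e-03, -8.77138708e-04,  1.60634042e-03,  5.55613196e-04,
       -1.77604124e-03, -1.24592107e-05]), 'joint_efforts': array([-5.06866945e-04, -4.33670104e+01, -2.46012282e+01, -1.94283034e-04,
        7.52087042e-03, -3.40295242e-05]), 'tool_pos': array([0.12959074, 0.50830505, 0.21312443]), 'tool_rot': array([-3.91285129e-01, -3.11670854e+00,  2.35755299e-03]), 'ft_force': array([ 0.52113721,  0.65556428, -0.07192975]), 'torque': array([0.02295693, 0.0296859 , 0.00659261]), 'gripper_force': 0.0, 'grip_width': 0.9974676763266994}
scene {'fx': 504.30069016720046, 'fy': 504.30069016720046, 'cx': 315.904000141545, 'cy': 244.7279108778284, 'rvec': array([ 1.99103583, -0.7617318 ,  0.42564332]), 'tvec': array([-0.41389951,  0.36380341,  0.81931678])}
brush [([267.0, 213.0], 0.88), ([210.0, 247.0], 0.75), ([282.0, 250.0], 0.66)]
brush_grip [([209.0, 245.0], 0.97), ([267.0, 214.0], 0.76), ([285.0, 249.0], 0.73)]
[... 1373 characters left out ...]
], 0.69)]
blue_can [([351.0, 176.0], 0.69), ([360.0, 307.0], 0.41), ([274.0, 227.0], 0.27)]
grey_tape [([477.0, 310.0], 0.92), ([298.0, 165.0], 0.55)]
castor [([295.0, 166.0], 0.8)]
amber_pack [([421.0, 229.0], 0.61), ([247.0, 173.0], 0.58)]
{'fx': 371.64829954431775, 'fy': 371.64829954431775, 'cx': 317.10156867993715, 'cy': 245.96709567399918, 'hand_eye': array([[ 9.08443177e-04, -9.58665643e-01, -2.84533584e-01,
         7.27969246e-02],
       [ 9.99999583e-01,  8.95927950e-04,  1.74135697e-04,
         1.37963378e-03],
       [ 8.79836810e-05, -2.84533624e-01,  9.58666057e-01,
        -1.58139350e-01],
       [ 0.00000000e+00,  0.00000000e+00,  0.00000000e+00,
         1.00000000e+00]])}
```

View pics/scene0.png

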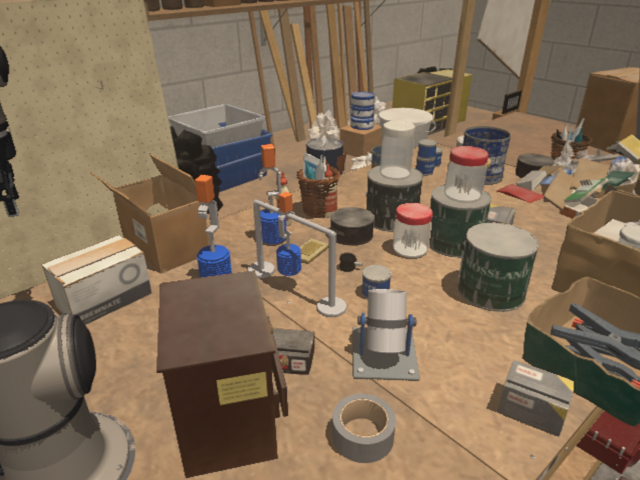

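View pics/top0.png

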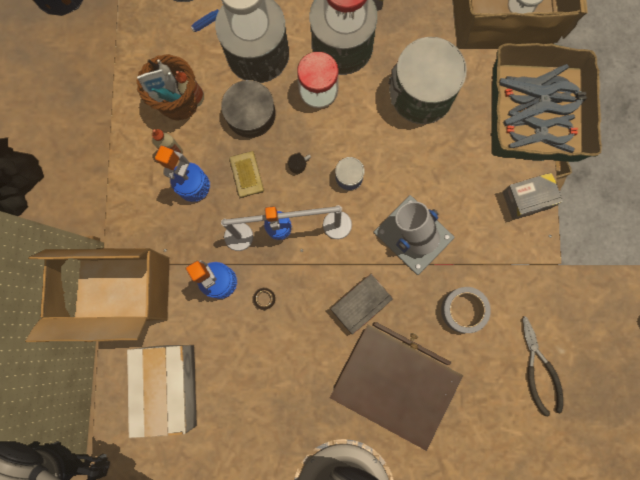

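The rail brush (the smallest) is at scene (285,202) and top (271,214). Its look-alikes are at top (167,156) and (198,271). The pot is at top (415,225) and scene (387,310), and a tall cabinet stands near the base. I'll zoom in to get exact pixels.

Run:
```python
import cv2,numpy as np
def crop(f,x,y,w,h,k): return cv2.resize(cv2.imread(f)[y:y+h,x:x+w],None,fx=k,fy=k,interpolation=cv2.INTER_CUBIC)
a=np.hstack([crop("pics/scene0.png",245,180,100,150,4),crop("pics/scene0.png",340,260,100,150,4)])
b=np.hstack([crop("pics/top0.png",215,185,135,75,2.96),crop("pics/top0.png",370,190,100,75,4)])
cv2.imwrite("pics/cs.png",a)
A=crop("pics/top0.png",215,180,140,80,5);cv2.imwrite("pics/ct.png",np.vstack([A,cv2.copyMakeBorder(crop("pics/top0.png",370,190,90,40,5),0,0,0,250,cv2.BORDER_CONSTANT)]))
```

```text
Traceback (most recent call last):
ValueError: all the input array dimensions except for the concatenation axis must match exactly, but along dimension 0, the array at index 0 has size 222 and the array at index 1 has size 300
```

Run:
```python
import cv2,numpy as np
def crop(f,x,y,w,h,k): return cv2.resize(cv2.imread(f)[y:y+h,x:x+w],None,fx=k,fy=k,interpolation=cv2.INTER_CUBIC)
cv2.imwrite("pics/cs.png",np.hstack([crop("pics/scene0.png",245,180,100,150,4),crop("pics/scene0.png",340,260,100,150,4)]))
cv2.imwrite("pics/ct.png",np.vstack([crop("pics/top0.png",220,195,130,56,6),crop("pics/top0.png",350,190,130,44,6)]))
```

```text
(no output)
```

View pics/cs.png

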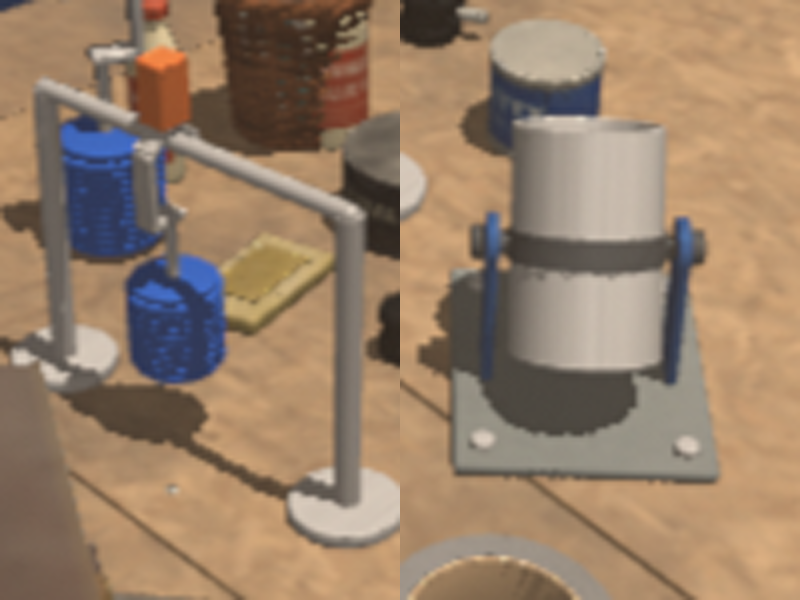

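View pics/ct.png

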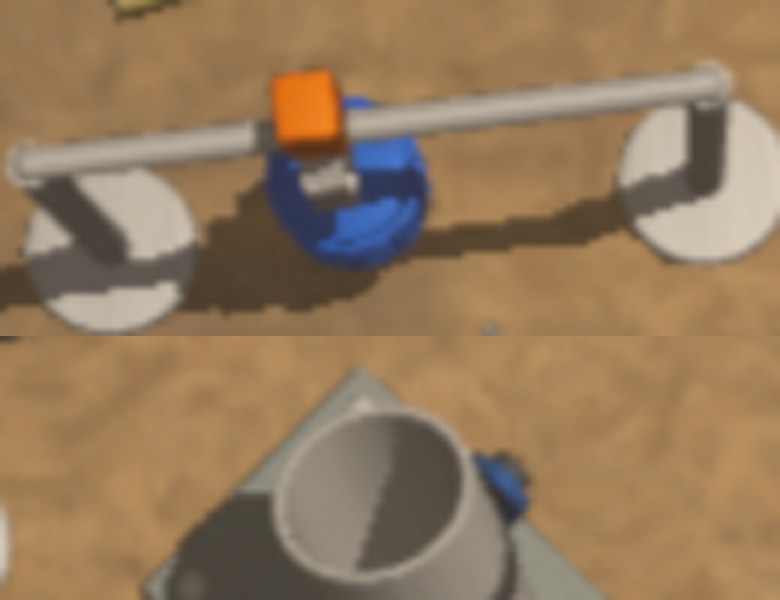

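In the top view, the rail ends are at (223.7,222) and (339.2,208.8), the orange block's top is at (271.2,212.8) and the pot mouth is at (411.8,216.7). In the scene view the same points are at (256.2,202), (332,233.7), (285.8,193.8) and (387.2,290.7). Next step is triangulation.

```bash
cat > h.py <<'E'
from rig import arm, read_camera, camera_model, spot_in
import cv2, numpy as np
from scipy.spatial.transform import Rotation as Rn
from scipy.optimize import least_squares
def cam(n):
    m=camera_model(n); K=np.array([[m['fx'],0,m['cx']],[0,m['fy'],m['cy']],[0,0,1.]]); return m,K
def proj(n,P):
    m,K=cam(n); return cv2.projectPoints(np.atleast_2d(np.asarray(P,float)),m['rvec'],m['tvec'],K,None)[0].reshape(-1,2)
def tri(s,t):
    f=lambda P:np.r_[proj('scene',P)[0]-s,proj('top',P)[0]-t]
    r=least_squares(f,[.5,0,.1]); return r.x, np.abs(r.fun).max()
def onplane(n,uv,z):
    m,K=cam(n); R=cv2.Rodrigues(m['rvec'])[0]; c=-R.T@m['tvec']; d=R.T@np.linalg.inv(K)@[*uv,1]; return c+d*(z-c[2])/d[2]
def wrist_proj(P,s):  # world points -> wrist pixels
    m=camera_model('wrist'); T=np.eye(4); T[:3,:3]=Rn.from_rotvec(s['tool_rot']).as_matrix(); T[:3,3]=s['tool_pos']
    C=np.linalg.inv(T@m['hand_eye']); p=np.atleast_2d(P)@C[:3,:3].T+C[:3,3]
    rr=np.linalg.norm(p[:,:2],axis=1); th=np.arctan2(rr,p[:,2]); return np.c_[m['cx']+m['fx']*th*p[:,0]/rr,m['cy']+m['fx']*th*p[:,1]/rr]
E
python3 - <<'E'
from h import *
np.set_printoptions(precision=4,suppress=True)
L=[("rl",(256.2,202),(223.7,222)),("rr",(332,233.7),(339.2,208.8)),("blocktop",(285.8,193.8),(271.2,212.8)),("mouth",(387.2,290.7),(411.8,216.7)),("knobA",(359.5,320.2),(402,244)),("knobB",(414.5,321.2),(434,215))]
for n,s,t in L: print(n,*tri(s,t))
for c in [(411,197),(453,237),(419,272),(375,235)]: print('plate',onplane('top',c,.008), proj('scene',onplane('top',c,.008)))
for n,c in (('cabinet',[(370,322),(462,377),(430,447),(332,397)]),):
  for q in c: print(n,onplane('top',q,.25),proj('scene',onplane('top',q,.25)))
for n,q,z in (("can",(350,172),.06),("castor",(297,163),.03),("amber",(247,173),.01),("screw",(361,304),.054),("grey",(466,310),.048),("btape",(264,298),.019),("brush2",(167,156),.3),("brush3",(198,271),.3)): print(n,onplane('top',q,z))
E
```

```text
rl [0.5876 0.2532 0.1986] 0.12545154320332585
rr [0.6137 0.0111 0.2016] 0.7784804519862973
blocktop [0.5969 0.1478 0.2531] 0.23185104910197651
mouth [ 0.6097 -0.1505  0.1402] 0.164607094802534
knobA [ 0.555  -0.1326  0.0853] 0.7118047944493355
knobB [ 0.6251 -0.2097  0.09  ] 1.2067910306132035
plate [ 0.6826 -0.1664  0.008 ] [[411.0214 330.2857]]
plate [ 0.5843 -0.2653  0.008 ] [[418.6746 377.2638]]
plate [ 0.5    -0.1818  0.008 ] [[357.2503 375.2042]]
plate [ 0.5892 -0.078   0.008 ] [[351.7883 329.4178]]
cabinet [ 0.3783 -0.0496  0.25  ] [[258.3014 266.4108]]
cabinet [ 0.2728 -0.227   0.25  ] [[271.9617 345.5447]]
cabinet [ 0.1423 -0.1618  0.25  ] [[163.6283 365.6035]]
cabinet [0.2347 0.0252 0.25  ] [[162.0046 279.8695]]
can [ 0.7316 -0.0171  0.06  ]
castor [0.762 0.11  0.03 ]
amber [0.7424 0.2333 0.01  ]
screw [ 0.4221 -0.041   0.054 ]
grey [ 0.4088 -0.2821  0.048 ]
btape [0.4375 0.1855 0.019 ]
brush2 [0.7018 0.351  0.3   ]
brush3 [0.4741 0.282  0.3   ]
```

Run:
```python
from h import *
np.set_printoptions(precision=4,suppress=True)
for n in ('scene','top'):
    m,K=cam(n); R=cv2.Rodrigues(m['rvec'])[0]; print(n,-R.T@m['tvec'])
print('b3',tri((205,178),(198,271))); print('b2',tri((267,147),(167,156)))
t=np.linspace(0,2*np.pi,90)
def ring(p,z,r):
    ph,ti=p[3],p[4]; a=np.array([np.sin(ti)*np.cos(ph),np.sin(ti)*np.sin(ph),np.cos(ti)])
    u=np.cross(a,[0,0,1.]);u/=np.linalg.norm(u);v=np.cross(a,u)
    return p[:3]+a*(z-.115)+r*(np.outer(np.cos(t),u)+np.outer(np.sin(t),v))
def ext(q): return np.r_[q.min(0),q.max(0)]
def f(p):
    a=ext(proj('top',ring(p,.115,.038)));b=ext(proj('scene',ring(p,.115,.038)));c=ext(proj('scene',ring(p,0,.038)))
    return np.r_[a-[395.8,202.3,428,231], b[[0,2]]-[368,406.5], (b[1]+b[3])/2-290.7, c[[0,2,3]]-[368,405.7,352.5]]
r=least_squares(f,[.61,-.15,.14,.8,.5]);print(r.x[:3],np.degrees(r.x[3:]),r.fun)
r2=least_squares(lambda q:f(np.r_[q,np.pi/6]),[.61,-.15,.14,.8]);print(r2.x[:3],np.degrees(r2.x[3]),r2.fun)
```

```text
scene [-0.033  -0.6685  0.7259]
top [0.3597 0.0238 1.4846]
b3 (array([0.4762, 0.2855, 0.2828]), np.float64(0.3409388165496239))
b2 (array([0.7061, 0.3566, 0.2818]), np.float64(0.7267460945914763))
[ 0.6103 -0.1502  0.1392] [46.0826 35.062 ] [-0.4164 -0.2499  0.4266  0.0873 -0.1963  0.0613  0.2465 -0.6995  0.714
 -0.1522]
[ 0.6103 -0.1502  0.1402] 46.94673141436947 [-0.7077 -0.843   0.7403  0.5022 -0.1907  0.0827 -0.0911 -0.5827  0.4486
  0.2653]
```

```bash
cat > plan.py <<'E'
from h import *
import json,os,sys
np.set_printoptions(precision=4,suppress=True)
A=lambda d:np.radians(d)
def down(yd):  # tool pointing down, y axis at azimuth yd (deg)
    c,s=np.cos(A(yd)),np.sin(A(yd)); return np.array([[-s,c,0],[c,s,0],[0,0,-1.]])
def load():
    if os.path.exists('cmd.json'): d=json.load(open('cmd.json')); return np.array(d['p']),np.array(d['R'])
    s=arm.get_state(); return s['tool_pos'],Rn.from_rotvec(s['tool_rot']).as_matrix()
def plan(targets,nd=3):  # list of (p,R); prints rows, stores last commanded
    p,R=load()
    for tp,tR in targets:
        sh=np.round(R.T@(np.array(tp)-p)/.3,nd); tu=np.round(Rn.from_matrix(R.T@tR).as_rotvec()/(np.pi/2),nd)
        n=max(np.linalg.norm(sh)*300/41.7,np.degrees(np.linalg.norm(tu)*np.pi/2)/7.16)
        print(sh.tolist(),tu.tolist(),'rows %.1f'%n)
        p=p+R@(sh*.3); R=R@Rn.from_rotvec(tu*np.pi/2).as_matrix()
    json.dump({'p':p.tolist(),'R':R.tolist()},open('cmd.json','w'))
E
python3 - <<'E'
from plan import *
plan([((.36,.37,.38),down(41)),((.5985,.148,.34),down(6.15))])
E
```

```text
[-0.858, -0.258, -0.554] [0.0, -0.0, 0.385] rows 7.6
[-1.08, 0.113, 0.133] [0.0, -0.0, 0.388] rows 7.9
```

Call:
step_arm:
  motion:
    - [[1,-0.858,-0.258,-0.554,0,0,0.385],[1,-0.858,-0.258,-0.554,0,0,0.385],[1,-0.858,-0.258,-0.554,0,0,0.385],[1,-0.858,-0.258,-0.554,0,0,0.385],[1,-0.858,-0.258,-0.554,0,0,0.385],[1,-0.858,-0.258,-0.554,0,0,0.385],[1,-0.858,-0.258,-0.554,0,0,0.385],[1,-0.858,-0.258,-0.554,0,0,0.385]]

```text
time: 2.27
tool_pos: [0.3629, 0.3683, 0.3824]
tool_rot: [1.304, 2.855, 0.004]
ft_force: [0.3, 0.5, -1.0]
grip_width: 0.995
gripper_force: 0.0
```

Call:
step_arm:
  motion:
    - [[1,-1.0,0.105,0.12,0,0,0.388],[1,-1.0,0.105,0.12,0,0,0.388],[1,-1.0,0.105,0.12,0,0,0.388],[1,-1.0,0.105,0.12,0,0,0.388],[1,-1.0,0.105,0.12,0,0,0.388],[1,-1.0,0.105,0.12,0,0,0.388],[1,-1.0,0.105,0.12,0,0,0.388],[1,-1.0,0.105,0.12,0,0,0.388]]

```text
time: 2.93
tool_pos: [0.5838, 0.1598, 0.3417]
tool_rot: [2.105, 2.332, -0.004]
ft_force: [0.7, 0.7, 0.6]
grip_width: 1.003
gripper_force: 0.0
```

Run:
```python
from plan import *
s=arm.get_state(); im=read_camera('wrist'); cv2.imwrite('pics/w1.png',im)
print(s['tool_pos'],s['tool_rot'],s['qpos'])
for l in ('brush','brush_grip','rack','pot_mouth'): print(l,[(np.round(d["position"]).tolist(),round(d["confidence"],2)) for d in spot_in('wrist',l)])
O=np.array([.5985,.148,.2]);ex=np.array([np.cos(A(6.15)),np.sin(A(6.15)),0]);ey=np.array([-ex[1],ex[0],0])
print('blocktop corners',wrist_proj([O+a*.012*ex+b*.011*ey+[0,0,.052] for a,b in((1,1),(1,-1),(-1,-1),(-1,1))],s))
print('rail ends',wrist_proj([[.5876,.2532,.2],[.6137,.0111,.2]],s),'mouth',wrist_proj([.6103,-.1502,.140],s))
p,R=load()
p0=np.array([.36,.37,.38]);R0=down(41)
json.dump({'p':(p0+R0@(np.array([-1,.105,.12])*.3)).tolist(),'R':R.tolist()},open('cmd.json','w')); print(load())
```

```text
[0.5838 0.1598 0.3417] [ 2.1053  2.3317 -0.0042] [ 0.1416  0.447   1.0193 -0.0017  1.6773  0.0395]
brush [([458.0, 37.0], 0.97), ([332.0, 233.0], 0.6), ([214.0, 61.0], 0.57)]
brush_grip [([329.0, 228.0], 0.88), ([458.0, 35.0], 0.83), ([218.0, 62.0], 0.82), ([444.0, 238.0], 0.2)]
rack [([333.0, 209.0], 0.6)]
pot_mouth [([300.0, 404.0], 0.89)]
blocktop corners [[353.3249 249.1132]
 [352.5155 278.3603]
 [319.1168 278.5544]
 [319.0301 249.235 ]]
rail ends [[334.1945 115.2978]
 [331.9081 377.229 ]] mouth [[313.3351 442.3612]]
(array([0.5806, 0.1643, 0.344 ]), array([[-0.1066,  0.9943,  0.    ],
       [ 0.9943,  0.1066,  0.0001],
       [ 0.0001,  0.    , -1.    ]]))
```

View pics/w1.png

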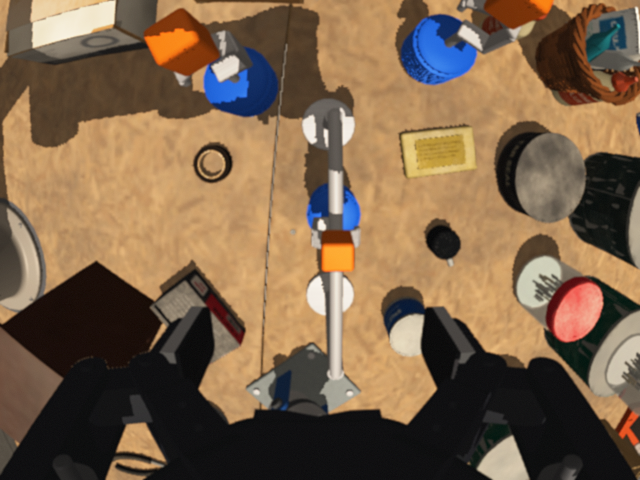

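The wrist picture shows the block at about (338,252), the rail running from about (335,110) to (335,376), and nothing near the descent. I'll measure the block's faces numerically.

Run:
```python
from plan import *
im=cv2.imread('pics/w1.png')
print('col338',[(y,im[y,338].tolist()) for y in range(228,276,2)])
print('row258',[(x,im[258,x].tolist()) for x in range(314,362,3)])
print('row105..',[(y,im[y,335].tolist()) for y in range(96,130,3)],[(y,im[y,335].tolist()) for y in range(366,384,2)])
top=cv2.imread('pics/top0.png'); 
m=cv2.inRange(cv2.cvtColor(top,cv2.COLOR_BGR2HSV),(3,190,120),(14,255,255))[200:225,255:290]
print(np.argwhere(m).min(0)+[200,255],np.argwhere(m).max(0)+[200,255]); print([(y,top[y,271].tolist()) for y in range(203,224)])
```

```text
col338 [(228, [79, 85, 93]), (230, [39, 58, 96]), (232, [7, 40, 96]), (234, [10, 41, 97]), (236, [10, 42, 97]), (238, [7, 40, 97]), (240, [8, 41, 96]), (242, [9, 48, 115]), (244, [20, 93, 213]), (246, [38, 142, 250]), (248, [54, 173, 254]), (250, [51, 171, 253]), (252, [51, 171, 253]), (254, [51, 172, 254]), (256, [48, 171, 253]), (258, [48, 169, 253]), (260, [48, 168, 253]), (262, [49, 169, 254]), (264, [47, 168, 253]), (266, [47, 167, 253]), (268, [44, 164, 254]), (270, [65, 145, 249]), (272, [178, 194, 218]), (274, [206, 219, 229])]
row258 [(314, [108, 165, 212]), (317, [53, 82, 111]), (320, [33, 55, 87]), (323, [28, 129, 249]), (326, [45, 166, 254]), (329, [47, 168, 253]), (332, [48, 169, 253]), (335, [49, 169, 253]), (338, [48, 169, 253]), (341, [49, 172, 254]), (344, [51, 172, 253]), (347, [51, 171, 253]), (350, [49, 168, 254]), (353, [30, 111, 234]), (356, [99, 146, 185]), (359, [101, 148, 190])]
row105.. [(96, [41, 58, 76]), (99, [64, 76, 86]), (102, [92, 98, 103]), (105, [95, 101, 107]), (108, [84, 90, 94]), (111, [82, 88, 93]), (114, [87, 92, 99]), (117, [87, 92, 99]), (120, [86, 92, 98]), (123, [85, 91, 97]), (126, [86, 92, 98]), (129, [85, 91, 96])] [(366, [204, 217, 228]), (368, [204, 218, 229]), (370, [204, 218, 229]), (372, [204, 217, 228]), (374, [203, 217, 228]), (376, [204, 217, 229]), (378, [192, 206, 218]), (380, [161, 174, 178]), (382, [151, 165, 166])]
[207 265] [218 276]
[(203, [85, 126, 160]), (204, [81, 119, 153]), (205, [77, 113, 146]), (206, [64, 100, 143]), (207, [35, 107, 206]), (208, [26, 119, 229]), (209, [25, 122, 233]), (210, [25, 122, 233]), (211, [28, 123, 233]), (212, [26, 123, 233]), (213, [29, 124, 234]), (214, [30, 125, 234]), (215, [31, 125, 234]), (216, [30, 125, 233]), (217, [22, 105, 211]), (218, [25, 68, 133]), (219, [25, 52, 92]), (220, [28, 52, 87]), (221, [47, 64, 88]), (222, [70, 79, 89]), (223, [81, 90, 97])]
```

Run:
```python
from plan import *
plan([((.599,.151,.285),down(6.15))])
```

```text
[-0.05, 0.056, 0.197] [0.0, -0.0, -0.0] rows 1.5
```

Call:
step_arm:
  motion:
    - [[1,-0.05,0.056,0.197,0,0,0],[1,-0.05,0.056,0.197,0,0,0],[1,-0.05,0.056,0.197,0,0,0],[1,-0.05,0.056,0.197,0,0,0],[1,-0.05,0.056,0.197,0,0,0],[1,-0.05,0.056,0.197,0,0,0]]

```text
time: 3.68
tool_pos: [0.5992, 0.1525, 0.2876]
tool_rot: [2.096, 2.336, 0.005]
ft_force: [-0.3, -0.3, -0.2]
grip_width: 1.0
gripper_force: 0.0
```

Run:
```python
from plan import *
s=arm.get_state(); im=read_camera('wrist'); cv2.imwrite('pics/w2.png',im)
print(s['tool_pos'],s['tool_rot'],load()[0])
g=cv2.inRange(im,(0,90,200),(110,200,255)); n,l,st,c=cv2.connectedComponentsWithStats(g)
for i in range(1,n):
    if st[i,4]>150: print(st[i],c[i])
O=np.array([.599,.148,.2]);ex=np.array([np.cos(A(6.15)),np.sin(A(6.15)),0]);ey=np.array([-ex[1],ex[0],0])
for dy in(0,.005):print(wrist_proj([O+a*.012*ex+(b*.011+dy)*ey+[0,0,.052] for a,b in((1,1),(1,-1),(-1,-1),(-1,1),(0,0))],s))
```

```text
[0.5992 0.1525 0.2876] [2.0965 2.3364 0.0052] [0.5989 0.1511 0.2849]
[500  26  31  34 369] [513.8645  41.2818]
[527  45  29  47 335] [541.9104  69.0866]
[477  50  34  31 452] [492.8938  64.5265]
[ 575   94   59   58 1282] [602.4797 118.259 ]
[  67  115   88  123 4229] [110.341  173.7252]
[623 120  14  31 211] [629.7299 135.8341]
[149 124  20  25 191] [156.3455 135.8796]
[206 126  48  65 807] [231.7596 153.0235]
[ 39 131  25  48 455] [ 51.7429 153.4022]
[  0 145  20  25 209] [  9.7943 155.445 ]
[404 154  34  21 275] [418.5709 166.6255]
[348 182  19  46 345] [358.087  206.1014]
[ 155  202   94  102 2934] [206.0798 244.183 ]
[375 202  43  57 858] [397.2646 225.3648]
[ 247  214   63  156 3806] [274.2291 304.8902]
[125 223  21  30 257] [136.2062 239.3735]
[  73  229   70   77 1332] [106.2312 267.5218]
[  8 236  20  22 167] [ 20.2275 244.8323]
[368 241  22  24 186] [377.0054 255.8817]
[ 585  246   55   59 1185] [615.7882 273.2549]
[ 297  257   40   34 1305] [316.4805 273.0368]
[ 16 262  15  22 152] [ 23.2895 273.5   ]
[ 459  262   92  105 3428] [502.4151 317.0831]
[342 272  28  44 510] [353.3157 291.7196]
[ 200  285   45  119 1720] [226.8744 342.9506]
[570 295  46  31 417] [590.6906 309.0767]
[ 328  312  107  106 3871] [369.202  372.6918]
[567 337  39  21 219] [585.3562 349.4932]
[610 416  24  22 177] [622.1243 425.8644]
[119 425  35  39 383] [134.5483 446.7702]
[[336.8109 263.0218]
 [336.0433 299.228 ]
 [294.1434 299.1878]
 [293.3635 262.9821]
 [315.0858 281.5003]]
[[336.9748 254.409 ]
 [336.2233 291.2523]
 [293.9584 291.2121]
 [293.2004 254.3696]
 [315.0847 273.1866]]
```

Run:
```python
from plan import *
plan([((.5997,.1525,.2355),down(6.15))])
```

```text
[0.004, 0.003, 0.165] [0.0, -0.0, -0.0] rows 1.2
```

Call:
step_arm:
  motion:
    - [[1,0.004,0.003,0.08,0,0,0],[1,0.004,0.003,0.165,0,0,0],[1,0.004,0.003,0.165,0,0,0],[1,0.004,0.003,0.165,0,0,0],[-1,0.004,0.003,0.165,0,0,0],[-1,0.004,0.003,0.165,0,0,0],[-1,0.004,0.003,0.165,0,0,0],[-1,0.004,0.003,0.165,0,0,0]]
  newtons: 60

```text
time: 4.4
tool_pos: [0.6003, 0.1527, 0.2367]
tool_rot: [2.099, 2.336, 0.003]
ft_force: [-0.4, 0.1, 0.4]
grip_width: 0.45
gripper_force: 0.0
```

Call:
step_arm:
  motion:
    - [[-1,0,0,0,0,0,0],[-1,0,0,0,0,0,0],[-1,0,0,0,0,0,0],[-1,0,0,0,0,0,0],[-1,0,0,0,0,0,0],[-1,0,0,0,0,0,0]]

```text
time: 4.9
tool_pos: [0.5998, 0.1527, 0.2354]
tool_rot: [-2.1, -2.337, -0.0]
ft_force: [0.0, 0.6, -0.6]
grip_width: 0.002
gripper_force: 0.0
```

Nothing was gripped: it closed fully. I'll look.

Run:
```python
from plan import *
a=read_camera('scene')[160:310,240:360]; b=read_camera('wrist')[120:480,150:490]; print(arm.get_state()['grip_width'])
a=cv2.resize(a,None,fx=3.2,fy=3.2,interpolation=cv2.INTER_CUBIC); b=cv2.resize(b,(416,480))
cv2.imwrite('pics/chk.png',np.hstack([a,b]))
```

```text
0.0013522382326440305
```

View pics/chk.png

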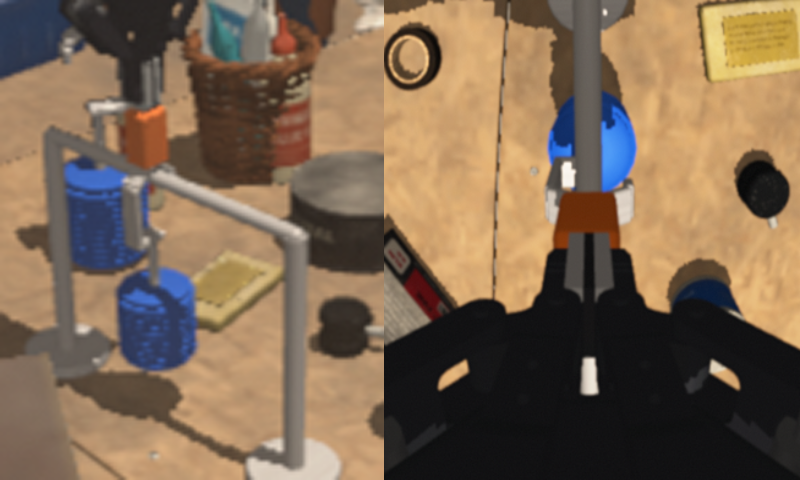

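The fingers closed above the block: in the scene crop the tips end at its top edge, around scene pixel (286,193). I'll check where the fingertips and the camera really are.

Run:
```python
from plan import *
s=arm.get_state(); print(s['tool_pos'],s['qpos'])
for z in (.2135,.225,.24,.254): print(z,proj('scene',[.6,.1525,z]),proj('top',[.6,.1525,z]))
# resolve wrist position offset from block top corners in w2 (subpixel edges) and w1
for f,sp,sr,ext in (('w1',[.5838,.1598,.3417],[2.1053,2.3317,-.0042],None),('w2',[.5992,.1525,.2876],[2.0965,2.3364,.0052],None)):
    im=cv2.imread(f'pics/{f}.png').astype(float); g=im[...,2]-im[...,0]
    cx,cy=((338,257),(316,273))[f=='w2']
    def edge(v):  # first index where below half of centre
        return next(i for i in range(len(v)) if v[i]<130)
    r=edge(g[cy,cx:]);l=edge(g[cy,cx::-1]);d=edge(g[cy:,cx]);u=edge(g[cy::-1,cx]); print(f,cx-l,cx+r,cy-u,cy+d)
```

```text
[0.5998 0.1526 0.2354] [0.1254 0.5051 1.207  0.0001 1.4295 0.0186]
0.2135 [[285.9874 208.6526]] [[270.944  214.7787]]
0.225 [[285.7969 204.106 ]] [[270.397  213.7448]]
0.24 [[285.5455 198.1058]] [[269.6688 212.3685]]
0.254 [[285.3078 192.4327]] [[268.9736 211.0545]]
w1 321 355 242 271
w2 295 338 254 290
```

Run:
```python
from plan import *
s=arm.get_state(); w=read_camera('wrist'); c=read_camera('scene'); cv2.imwrite('pics/w3.png',w); cv2.imwrite('pics/s3.png',c)
R=Rn.from_rotvec(s['tool_rot']).as_matrix(); T=lambda x,y,z:s['tool_pos']+R@np.array([x,y,z])
O=np.array([.599,.150,.2]);ex=np.array([np.cos(A(6.15)),np.sin(A(6.15)),0]);ey=np.array([-ex[1],ex[0],0])
blk=[O+a*.012*ex+b*.011*ey+[0,0,h] for h in(.01,.052) for a,b in((1,1),(1,-1),(-1,-1),(-1,1))]
tip=[T(x,0,.022) for x in(-.011,.011)]+[T(0,0,0)]
def dr(im,P,x0,y0,k,w,h):
    o=cv2.resize(im[y0:y0+h,x0:x0+w],None,fx=k,fy=k,interpolation=cv2.INTER_CUBIC)
    for i,p in enumerate(P): cv2.circle(o,tuple(int(v) for v in ((p-[x0,y0]+.5)*k)),3,(0,255,0) if i<8 else (255,0,255),-1)
    return o
a=dr(c,proj('scene',blk+tip),260,170,8,50,60); b=dr(w,wrist_proj(blk+tip,s),270,240,4,100,120)
cv2.imwrite('pics/ov.png',np.hstack([a,b]))
```

```text
(no output)
```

View pics/ov.png

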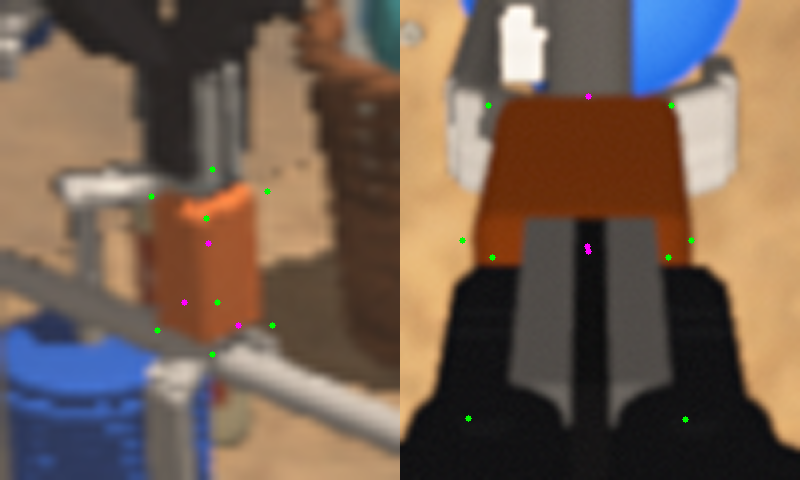

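The overlay shows the closed fingertips sitting right on the block's top (wrist tip row about 294, scene about (286,193)), roughly 40 mm shorter than the text says. I'll check the wrist camera's pose against objects whose positions I know.

Run:
```python
from plan import *
s={'tool_pos':np.array([.5838,.1598,.3417]),'tool_rot':np.array([2.1053,2.3317,-.0042])}
# world from scene+top; wrist px from w1
top={'castor':(297,163),'amber':(247,173),'btape':(264,298),'b2':(167,156),'b3':(198,271),'postL':(238,236),'postR':(337,225)}
z={'castor':.03,'amber':.014,'btape':.019,'b2':.282,'b3':.283,'postL':.005,'postR':.005}
px={'castor':(442,239),'amber':(438,151),'btape':(213,162),'b2':(519,5),'b3':(181,42),'postL':(328,124),'postR':(330,295)}
P={k:onplane('top',top[k],z[k]) for k in top}
P['blk']=np.array([.598,.149,.252]);px['blk']=(338,257); P['can']=onplane('top',(350,170),.062);px['can']=(406,337)
ks=[k for k in P if k not in('b2',)]; W=np.array([P[k] for k in ks]);U=np.array([px[k] for k in ks],float)
def f(q,full=False):
    t={'tool_pos':s['tool_pos']+q[:3],'tool_rot':(Rn.from_rotvec(q[3:])*Rn.from_rotvec(s['tool_rot'])).as_rotvec()}
    return wrist_proj(W,t)-U
for k,e in zip(ks,f(np.zeros(6))): print(k,P[k],e)
r=least_squares(lambda q:f(q).ravel(),np.zeros(6),loss='soft_l1'); print(r.x); print(f(r.x))
```

```text
castor [0.762 0.11  0.03 ] [1.0926 7.9975]
amber [0.7414 0.2327 0.014 ] [2.1771 3.889 ]
btape [0.4375 0.1855 0.019 ] [-3.2184  3.9748]
b3 [0.4757 0.2857 0.283 ] [-19.4616   4.0195]
postL [0.5873 0.2524 0.005 ] [-0.3091  0.6184]
postR [0.6142 0.0134 0.005 ] [-1.8906  0.1437]
blk [0.598 0.149 0.252] [-2.4873  5.631 ]
can [ 0.7359 -0.0171  0.062 ] [7.1755 1.6303]
[-0.0053 -0.0023  0.0109  0.0031 -0.0141  0.0241]
[[-2.5705  7.3243]
 [ 0.3818  5.5152]
 [-0.2517  0.0552]
 [-2.017   0.1587]
 [ 1.525   0.3862]
 [-4.1329 -3.318 ]
 [ 2.0102 -0.8138]
 [ 2.8253 -1.51  ]]
```

The camera pose is fine, so the fingers really sit higher than described. I'll open, go 30 mm lower, close again and check.

Run:
```python
from plan import *
plan([((.5997,.1515,.206),down(6.15))])
```

```text
[-0.003, -0.0, 0.098] [0.0, -0.0, -0.0] rows 0.7
```

Call:
step_arm:
  motion:
    - [[1,0,0,0,0,0,0],[1,0,0,0,0,0,0],[1,0,0,0,0,0,0],[1,0,0,0,0,0,0],[1,0,0,0,0,0,0],[1,0,0,0,0,0,0],[1,0,0,0,0,0,0],[1,0,0,0,0,0,0]]

```text
time: 5.77
tool_pos: [0.5998, 0.1527, 0.2354]
tool_rot: [-2.1, -2.337, -0.0]
ft_force: [-0.5, 0.2, 0.9]
grip_width: 0.999
gripper_force: 0.0
```

Run:
```python
from plan import *
s=arm.get_state(); w=read_camera('wrist'); c=read_camera('scene'); cv2.imwrite('pics/w4.png',w); cv2.imwrite('pics/s4.png',c); print(s['grip_width'],s['tool_pos'])
cv2.imwrite('pics/ov2.png',np.hstack([cv2.resize(c[130:230,240:330],None,fx=4,fy=4),cv2.resize(w[220:420,160:480],(400,400))[:400]]))
```

```text
0.999035310781858 [0.5998 0.1527 0.2354]
```

View pics/ov2.png

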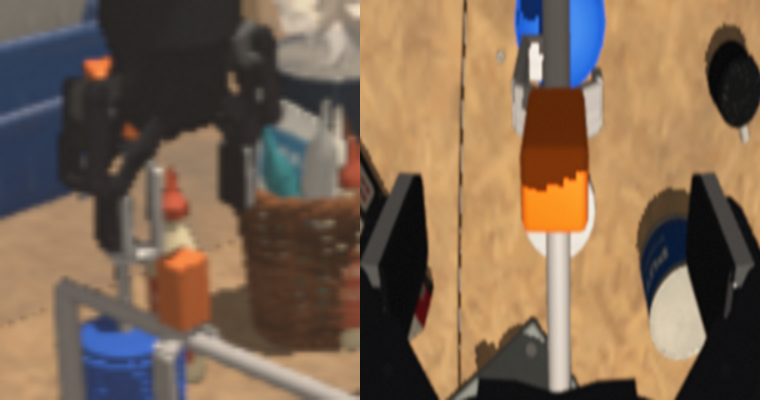

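Open, both fingertips are level with or above the block's top (scene about (271,193) and (302,181)) and straddle it with clear gaps. Descending 30 mm and closing.

Call:
step_arm:
  motion:
    - [[1,-0.003,0,0.05,0,0,0],[1,-0.003,0,0.098,0,0,0],[1,-0.003,0,0.098,0,0,0],[1,-0.003,0,0.098,0,0,0]]

```text
time: 6.2
tool_pos: [0.5996, 0.1517, 0.2056]
tool_rot: [-2.099, -2.336, 0.002]
ft_force: [0.0, -0.4, 1.3]
grip_width: 1.005
gripper_force: 0.0
```

Call:
step_arm:
  motion:
    - [[-1,0,0,0,0,0,0],[-1,0,0,0,0,0,0],[-1,0,0,0,0,0,0],[-1,0,0,0,0,0,0],[-1,0,0,0,0,0,0],[-1,0,0,0,0,0,0],[-1,0,0,0,0,0,0],[-1,0,0,0,0,0,0]]
  newtons: 60

```text
time: 6.87
tool_pos: [0.6001, 0.1518, 0.2066]
tool_rot: [2.099, 2.336, 0.001]
ft_force: [-0.9, 0.2, 2.7]
grip_width: 0.273
gripper_force: 59.3
```

Gripped: 23 mm opening at 59 N. Now lift 28.5 mm, then shift 66 mm to the brush's −x side.

Call:
step_arm:
  motion:
    - [[-1,0,0,-0.03,0,0,0],[-1,0,0,-0.06,0,0,0],[-1,0,0,-0.095,0,0,0],[-1,0,0,-0.095,0,0,0],[-1,0,0,-0.095,0,0,0]]

```text
time: 7.28
tool_pos: [0.6004, 0.1518, 0.2356]
tool_rot: [2.099, 2.336, 0.003]
ft_force: [0.1, -0.9, -1.1]
grip_width: 0.271
gripper_force: 59.0
```

Call:
step_arm:
  motion:
    - [[-1,0,-0.05,0,0,0,0],[-1,0,-0.11,0,0,0,0],[-1,0,-0.17,0,0,0,0],[-1,0,-0.22,0,0,0,0],[-1,0,-0.22,0,0,0,0],[-1,0,-0.22,0,0,0,0]]

```text
time: 7.78
tool_pos: [0.5341, 0.1447, 0.2347]
tool_rot: [2.099, 2.337, 0.0]
ft_force: [0.6, -0.2, -0.2]
grip_width: 0.27
gripper_force: 59.3
```

```bash
cat >> plan.py <<'E'
PH=A(46.5); a30=np.array([.5*np.cos(PH),.5*np.sin(PH),np.cos(np.pi/6)]); M=np.array([.6103,-.1502,.140])
TILT=Rn.from_rotvec(np.array([-np.sin(PH),np.cos(PH),0])*np.pi/6).as_matrix()@down(6.15)
E
python3 - <<'E'
from plan import *
p,R=load(); p=p+R@np.array([0,-.066,-.0285]); json.dump({'p':p.tolist(),'R':R.tolist()},open('cmd.json','w')); print(p, TILT[:,2],a30)
plan([((.534,.1447,.40),down(6.15)),((.665,-.05,.40),TILT)])
E
```

```text
[0.5341 0.1445 0.2345] [-0.3442 -0.3627 -0.866 ] [0.3442 0.3627 0.866 ]
[0.001, -0.0, -0.552] [0.0, -0.0, -0.0] rows 4.0
[-0.692, 0.365, 0.0] [0.254, -0.216, -0.0] rows 5.6
```

Call:
step_arm:
  motion:
    - [[-1,0.001,0,-0.13,0,0,0],[-1,0.001,0,-0.27,0,0,0],[-1,0.001,0,-0.41,0,0,0],[-1,0.001,0,-0.552,0,0,0],[-1,0.001,0,-0.552,0,0,0],[-1,0.001,0,-0.552,0,0,0]]

```text
time: 8.28
tool_pos: [0.5359, 0.1451, 0.4025]
tool_rot: [2.097, 2.334, 0.008]
ft_force: [0.2, 0.7, -1.6]
grip_width: 0.271
gripper_force: 59.7
```

Call:
step_arm:
  motion:
    - [[-1,-0.09,0.05,0,0.035,-0.03,0],[-1,-0.19,0.1,0,0.07,-0.06,0],[-1,-0.29,0.15,0,0.11,-0.095,0],[-1,-0.4,0.21,0,0.15,-0.13,0],[-1,-0.5,0.265,0,0.19,-0.16,0],[-1,-0.6,0.315,0,0.225,-0.19,0],[-1,-0.692,0.365,0,0.254,-0.216,0],[-1,-0.692,0.365,0,0.254,-0.216,0]]

```text
time: 8.95
tool_pos: [0.6509, -0.0561, 0.3739]
tool_rot: [-1.994, -2.234, 0.841]
ft_force: [2.2, -0.3, -6.7]
grip_width: 0.268
gripper_force: 61.4
```

Call:
step_arm:
  motion:
    - [[-1,0,0,0,0,0,0],[-1,0,0,0,0,0,0]]

```text
time: 9.12
tool_pos: [0.6505, -0.0514, 0.3886]
tool_rot: [-2.021, -2.256, 0.806]
ft_force: [-0.3, 1.1, 0.3]
grip_width: 0.27
gripper_force: 61.4
```

Run:
```python
from plan import *
s=arm.get_state(); print(s['tool_pos'],s['tool_rot'],s['qpos'],s['grip_width'],s['gripper_force']); print(load()[0],Rn.from_matrix(load()[1]).as_rotvec())
for n in('scene','top','wrist'):
    im=read_camera(n); cv2.imwrite(f'pics/{n}5.png',im)
    hsv=cv2.cvtColor(im,cv2.COLOR_BGR2HSV); g=cv2.inRange(hsv,(100,120,60),(125,255,255)); k,l,st,c=cv2.connectedComponentsWithStats(g)
    print(n,[(st[i].tolist(),c[i].round(1).tolist()) for i in range(1,k) if st[i,4]>150])
R=Rn.from_rotvec(s['tool_rot']).as_matrix(); z=R[:,2]
for d in (.0986,.1636,.1311):
    P=s['tool_pos']+z*d; print(d,P,proj('scene',P),proj('top',P),wrist_proj(P,s))
```

```text
[ 0.6505 -0.0514  0.3886] [-2.0214 -2.2558  0.8058] [-0.009   0.9656  0.0372 -0.5883  2.4158 -0.5105] 0.26956087356530195 61.41763687133789
[ 0.6651 -0.05    0.4001] [-2.0191 -2.2471  0.8093]
scene [([356, 205, 29, 34, 715], [370.2, 220.4]), ([260, 211, 26, 33, 686], [272.9, 226.9]), ([197, 245, 34, 32, 812], [213.8, 261.1])]
top [([174, 163, 35, 38, 787], [193.1, 183.5]), ([379, 187, 34, 38, 815], [396.6, 206.5])]
wrist [([329, 143, 32, 33, 249], [344.5, 159.5]), ([278, 191, 79, 85, 4067], [319.6, 227.2])]
0.0986 [ 0.6173 -0.0874  0.3031] [[370.1049 205.0606]] [[389.8859 197.426 ]] [[315.8184 242.9586]]
0.1636 [ 0.5954 -0.1111  0.2467] [[369.9735 239.1817]] [[399.2328 213.9237]] [[316.1416 222.6467]]
0.1311 [ 0.6063 -0.0993  0.2749] [[370.0391 222.128 ]] [[394.6582 205.8493]] [[315.9967 231.7361]]
```

```bash
cat >> plan.py <<'E'
K=None
def fk(q,k):
    a1,h,L2,L3,d=k; Rz=lambda t:Rn.from_euler('z',t); Ry=lambda t:Rn.from_euler('y',t)
    B=Rz(q[0]); w=B.apply([a1+L2*np.sin(q[1])+L3*np.sin(q[1]+q[2]),0,h+L2*np.cos(q[1])+L3*np.cos(q[1]+q[2])])
    Rr=B*Ry(q[1]+q[2])*Rz(q[3])*Ry(q[4])*Rz(q[5]); return w+Rr.apply([0,0,d]),Rr
D=[([1.175,.3427,1.525,0,1.2754,-.146],[.1296,.5083,.2131],[-.3913,-3.1167,.0024]),([.1416,.447,1.0193,-.0017,1.6773,.0395],[.5838,.1598,.3417],[2.1053,2.3317,-.0042]),
([.1254,.5051,1.207,.0001,1.4295,.0186],[.5998,.1526,.2354],[-2.1,-2.337,0]),([-.009,.9656,.0372,-.5883,2.4158,-.5105],[.6505,-.0514,.3886],[-2.0214,-2.2558,.8058])]
kfit=least_squares(lambda k:np.concatenate([fk(q,k)[0]-p for q,p,_ in D]),[0,.35,.4,.4,.2])
K=kfit.x; OFF=fk(D[0][0],K)[1].inv()*Rn.from_rotvec(D[0][2])
LO=np.array([-2.53,-.77,.04,-1,.28,-3.11]);HI=np.array([2.53,2.02,2.7,4.14,2.66,3.11])
def ik(p,R,q0):
    def f(q):
        P,Rr=fk(q,K); return np.r_[(P-p)*5,(Rr*OFF).inv().__mul__(Rn.from_matrix(R)).as_rotvec()]
    r=least_squares(f,np.clip(q0,LO+.01,HI-.01),bounds=(LO,HI)); return r.x,np.abs(r.fun).max()
E
python3 - <<'E'
from plan import *
print('K',K,'res',np.abs(kfit.fun).max(),[ (fk(q,K)[1]*OFF*Rn.from_rotvec(r).inv()).magnitude().round(3) for q,p,r in D])
for t in (-.11,-.032,0,.01,.02,.03,.04,.06,.09):
  P=M+a30*(t+.1636)
  for q0 in ([-.1,.7,1.,-.5,2.,-.3],[-.1,.7,1.,2.6,1.,2.5],): print(t,P,*ik(P,TILT,q0))
E
```

```text
Traceback (most recent call last):
AttributeError: 'float' object has no attribute 'round'
```

Run:
```python
from plan import *
print('K',K,'res',np.abs(kfit.fun).max(),[ float((fk(q,K)[1]*OFF*Rn.from_rotvec(r).inv()).magnitude()) for q,p,r in D])
for t in (-.11,-.032,0,.01,.02,.03,.04,.06):
  P=M+a30*(t+.1636); print(t,P,*ik(P,TILT,[-.1,.7,1.,-.5,2.,-.3]))
```

```text
K [0.0131 0.0461 0.434  0.3903 0.1328] res 0.07696171822149041 [5.5512072703216e-17, 0.0001278804676808111, 0.00045691928562874935, 7.548509637594832e-05]
-0.11 [ 0.6287 -0.1308  0.1864] [-0.1218  0.7107  1.0496 -0.4172  1.7002 -0.2163] 1.403238497621473e-10
-0.032 [ 0.6556 -0.1025  0.254 ] [-0.0773  0.7638  0.7827 -0.4248  1.9135 -0.2643] 2.3647750424515834e-13
0 [ 0.6666 -0.0909  0.2817] [-0.0599  0.8074  0.6334 -0.438   2.0168 -0.2951] 3.108624468950438e-14
0.01 [ 0.67   -0.0872  0.2903] [-0.0545  0.8255  0.5781 -0.4444  2.0527 -0.3075] 1.0535461392180423e-11
0.02 [ 0.6735 -0.0836  0.299 ] [-0.0492  0.8468  0.5163 -0.4524  2.0915 -0.3222] 2.105952634501307e-09
0.03 [ 0.6769 -0.08    0.3077] [-0.044   0.8725  0.4456 -0.4628  2.1341 -0.3401] 8.559819519859957e-13
0.04 [ 0.6804 -0.0764  0.3163] [-0.0388  0.905   0.3606 -0.4771  2.183  -0.3632] 7.624323394850308e-09
0.06 [ 0.6873 -0.0691  0.3336] [-0.0284  1.0419  0.04   -0.5496  2.3461 -0.4697] 0.003564118577332187
```

```bash
sed -i 's/a1,h,L2,L3,d=k;/a1,h,L2,L3,d,e=k;/; s/\[a1+L2\*np.sin(q\[1\])+L3\*np.sin(q\[1\]+q\[2\])/[a1+L2*np.sin(q[1])+L3*np.sin(q[1]+q[2])+e*np.cos(q[1]+q[2])/; s/h+L2\*np.cos(q\[1\])+L3\*np.cos(q\[1\]+q\[2\])/h+L2*np.cos(q[1])+L3*np.cos(q[1]+q[2])-e*np.sin(q[1]+q[2])/; s/\[0,.35,.4,.4,.2\]/[0,.35,.4,.4,.2,0]/' plan.py
python3 - <<'E'
from plan import *
print('K',K,'res',np.abs(kfit.fun).max())
for t in (-.11,-.032,0,.01,.02,.03,.04,.06):
  P=M+a30*(t+.1636); print(t,P,*ik(P,TILT,[-.1,.7,1.,-.5,2.,-.3]))
E
```

```text
K [0.0436 0.0945 0.4031 0.3739 0.1353 0.0209] res 0.07679638835735135
-0.11 [ 0.6287 -0.1308  0.1864] [-0.1204  0.7423  1.0095 -0.4172  1.7085 -0.2184] 1.614586381259997e-10
-0.032 [ 0.6556 -0.1025  0.254 ] [-0.0759  0.789   0.7455 -0.4262  1.925  -0.2682] 8.112399640936019e-12
0 [ 0.6666 -0.0909  0.2817] [-0.0586  0.8305  0.5975 -0.4402  2.0289 -0.2998] 7.377431998634165e-13
0.01 [ 0.67   -0.0872  0.2903] [-0.0532  0.848   0.5427 -0.4469  2.0648 -0.3125] 1.3410328403296035e-10
0.02 [ 0.6735 -0.0836  0.299 ] [-0.0479  0.8686  0.4818 -0.4552  2.1034 -0.3273] 1.4371723255912627e-08
0.03 [ 0.6769 -0.08    0.3077] [-0.0427  0.8934  0.4125 -0.4659  2.1455 -0.3452] 1.3421486144693517e-11
0.04 [ 0.6804 -0.0764  0.3163] [-0.0375  0.9246  0.3303 -0.4802  2.1932 -0.368 ] 3.83026943495679e-14
0.06 [ 0.6873 -0.0691  0.3336] [-0.0273  1.0481  0.04   -0.5461  2.3429 -0.464 ] 0.0007452145310027358
```

```bash
sed -i 's/d,e=k;/d,e,o=k;/; s/+e\*np.cos(q\[1\]+q\[2\]),0,/+e*np.cos(q[1]+q[2]),o,/; s/\[0,.35,.4,.4,.2,0\]/[0,.35,.4,.4,.2,0,.07]/' plan.py
python3 - <<'E'
from plan import *
print('K',K,'res',np.abs(kfit.fun).max())
for t in (-.11,-.032,0,.01,.02,.03,.04,.06):
  P=M+a30*(t+.1636); print(t,P,*ik(P,TILT,[-.1,.7,1.,-.5,2.,-.3]))
E
```

```text
K [-0.      0.2228  0.5063  0.3796  0.331   0.0465  0.0764] res 2.8739282997181093e-05
-0.11 [ 0.6287 -0.1308  0.1864] [-0.1174  0.8161  0.8882 -0.4195  1.7532 -0.2353] 5.551115123125783e-16
-0.032 [ 0.6556 -0.1025  0.254 ] [-0.0766  0.8601  0.6214 -0.4352  1.9729 -0.2927] 5.0556780983868066e-11
0 [ 0.6666 -0.0909  0.2817] [-0.0606  0.8985  0.4712 -0.4541  2.0806 -0.3303] 7.20112858232369e-11
0.01 [ 0.67   -0.0872  0.2903] [-0.0557  0.9149  0.4149 -0.463   2.1185 -0.3458] 4.513750484491652e-15
0.02 [ 0.6735 -0.0836  0.299 ] [-0.0508  0.9345  0.3516 -0.4742  2.1597 -0.3643] 6.603828595075356e-11
0.03 [ 0.6769 -0.08    0.3077] [-0.046   0.9587  0.2779 -0.4889  2.2057 -0.3873] 2.4513724383723456e-12
0.04 [ 0.6804 -0.0764  0.3163] [-0.0412  0.9907  0.1865 -0.5097  2.26   -0.4184] 1.764821622174395e-10
0.06 [ 0.6873 -0.0691  0.3336] [-0.0303  1.0358  0.04   -0.5503  2.3359 -0.4742] 0.015562474785012867
```

Run:
```python
from plan import *
s=arm.get_state(); json.dump({'p':s['tool_pos'].tolist(),'R':Rn.from_rotvec(s['tool_rot']).as_matrix().tolist()},open('cmd.json','w'))
plan([(M+a30*(.025+.1636),TILT)])
```

```text
[-0.013, 0.186, 0.271] [0.009, 0.003, -0.001] rows 2.4
```

Call:
step_arm:
  motion:
    - [[-1,-0.004,0.05,0.07,0.009,0.003,-0.001],[-1,-0.007,0.1,0.14,0.009,0.003,-0.001],[-1,-0.01,0.15,0.21,0.009,0.003,-0.001],[-1,-0.013,0.186,0.271,0.009,0.003,-0.001],[-1,-0.013,0.186,0.271,0.009,0.003,-0.001],[-1,-0.013,0.186,0.271,0.009,0.003,-0.001]]

```text
time: 9.77
tool_pos: [0.6746, -0.0822, 0.3024]
tool_rot: [-2.016, -2.245, 0.811]
ft_force: [-1.0, -0.6, -0.9]
grip_width: 0.267
gripper_force: 61.4
```

Run:
```python
from plan import *
s=arm.get_state(); print(s['tool_pos'],load()[0],s['tool_rot'],Rn.from_matrix(load()[1]).as_rotvec())
R=Rn.from_rotvec(s['tool_rot']).as_matrix(); t=np.linspace(0,2*np.pi,60)
obs={}
for n in('scene','top'):
    im=read_camera(n); cv2.imwrite(f'pics/{n}6.png',im)
    g=cv2.inRange(cv2.cvtColor(im,cv2.COLOR_BGR2HSV),(100,120,40),(125,255,255)); k,l,st,c=cv2.connectedComponentsWithStats(g)
    pr=proj(n,s['tool_pos']+R[:,2]*.13)[0]; i=min([i for i in range(1,k) if st[i,4]>120],key=lambda i:np.linalg.norm(c[i]-pr)); x,y,w,h,_=st[i]; obs[n]=np.array([x-.5,y-.5,x+w-.5,y+h-.5]); print(n,obs[n])
def cyl(o): return np.vstack([s['tool_pos']+R@(np.array([.03*np.cos(q),.03*np.sin(q),d])+o) for d in(.0986,.1636) for q in t])
def f(o):
    r=[]
    for n in obs: p=proj(n,cyl(o)); r.append(np.r_[p.min(0),p.max(0)]-obs[n])
    return np.concatenate(r)
print(f(np.zeros(3)));r=least_squares(f,np.zeros(3),loss='soft_l1');print('offset tool frame',r.x,r.fun)
c=cv2.resize(cv2.imread('pics/scene6.png')[170:320,320:440],None,fx=3.3,fy=3.3,interpolation=cv2.INTER_CUBIC);b=cv2.resize(cv2.imread('pics/top6.png')[150:270,350:446],(396,495),interpolation=cv2.INTER_CUBIC)
cv2.imwrite('pics/ov6.png',np.hstack([c,b]))
```

```text
[ 0.6746 -0.0822  0.3024] [ 0.6751 -0.0817  0.3033] [-2.0164 -2.2447  0.8108] [-2.0183 -2.2478  0.8078]
scene [374.5 245.5 400.5 278.5]
top [389.5 185.5 421.5 220.5]
[-2.8036  0.0593  2.2754  1.3006 -2.7041 -2.2488  0.8911  2.7037]
offset tool frame [-0.001   0.0013 -0.0011] [-2.0002 -0.4839  3.076   0.722  -2.4536 -3.1493  1.1494  1.8359]
```

View pics/ov6.png

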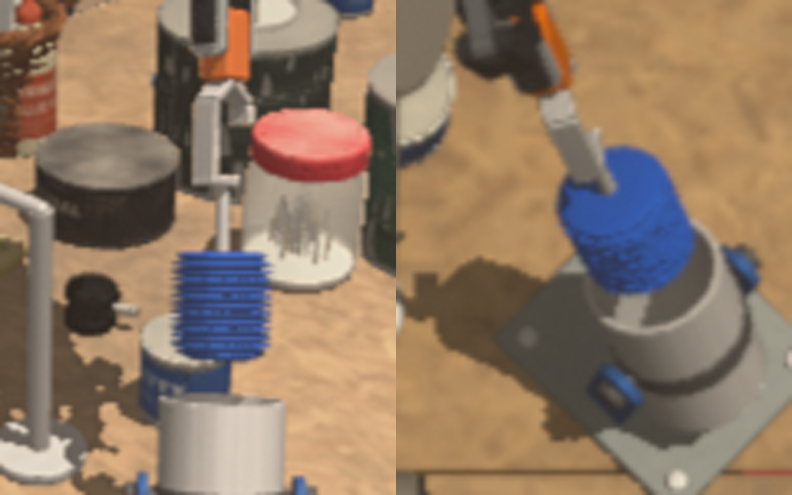

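The bristle head is lined up over the mouth in both views: scene brush column about 387 against pot centre 387, and tip about 25 mm out of the rim. Inserting slowly along the axis.

Call:
step_arm:
  motion:
    - [[-1,0.001,-0.003,0.03,0,0,0],[-1,0.002,-0.003,0.06,0,0,0],[-1,0.002,-0.003,0.09,0,0,0],[-1,0.002,-0.003,0.12,0,0,0],[-1,0.002,-0.003,0.15,0,0,0],[-1,0.002,-0.003,0.18,0,0,0],[-1,0.002,-0.003,0.18,0,0,0]]

```text
time: 10.45
tool_pos: [0.655, -0.1015, 0.2552]
tool_rot: [-2.016, -2.245, 0.811]
ft_force: [-1.2, -0.3, -1.7]
grip_width: 0.269
gripper_force: 61.4
```

Call:
step_arm:
  motion:
    - [[-1,0,0,0.04,0,0,0],[-1,0,0,0.08,0,0,0],[-1,0,0,0.12,0,0,0],[-1,0,0,0.16,0,0,0],[-1,0,0,0.19,0,0,0],[-1,0,0,0.22,0,0,0],[-1,0,0,0.22,0,0,0],[-1,0,0,0.22,0,0,0]]

```text
time: 11.12
tool_pos: [0.6328, -0.1252, 0.1985]
tool_rot: [-2.017, -2.245, 0.811]
ft_force: [-0.5, -0.4, -0.4]
grip_width: 0.274
gripper_force: 61.4
```

Call:
step_arm:
  motion:
    - [[-1,0,0,0.01,0,0,0],[-1,0,0,0.02,0,0,0],[-1,0,0,0.03,0,0,0],[-1,0,0,0.03,0,0,0]]

```text
time: 11.45
tool_pos: [0.6287, -0.1288, 0.1887]
tool_rot: [-2.014, -2.243, 0.813]
ft_force: [0.3, -0.4, -1.4]
grip_width: 0.273
gripper_force: 61.4
```

Call:
step_arm:
  motion:
    - [[-1,0,0,0.01,0,0,0],[-1,0,0,0.01,0,0,0],[-1,0,0,0.01,0,0,0]]

```text
time: 11.7
tool_pos: [0.6278, -0.1299, 0.1864]
tool_rot: [-2.015, -2.243, 0.813]
ft_force: [0.3, -0.5, -1.3]
grip_width: 0.265
gripper_force: 61.5
```

Call:
step_arm:
  motion:
    - [[-1,0,0,0.007,0,0,0],[-1,0,0,0.007,0,0,0]]

```text
time: 11.87
tool_pos: [0.6278, -0.1303, 0.1862]
tool_rot: [-2.017, -2.245, 0.811]
ft_force: [2.7, 2.6, 5.4]
grip_width: 0.271
gripper_force: 62.4
```

Call:
step_arm:
  motion:
    - [[-1,0,0,0.007,0,0,0],[-1,0,0,0.007,0,0,0]]

```text
time: 12.03
tool_pos: [0.6277, -0.1306, 0.1862]
tool_rot: [-2.019, -2.247, 0.809]
ft_force: [3.1, 6.2, 12.9]
grip_width: 0.267
gripper_force: 63.5
```

First stroke reached the floor with 14 N of contact. Draw back 81 mm, then two more gentle strokes.

Call:
step_arm:
  motion:
    - [[-1,0,0,-0.04,0,0,0],[-1,0,0,-0.08,0,0,0],[-1,0,0,-0.12,0,0,0],[-1,0,0,-0.16,0,0,0],[-1,0,0,-0.2,0,0,0],[-1,0,0,-0.24,0,0,0],[-1,0,0,-0.27,0,0,0],[-1,0,0,-0.27,0,0,0]]

```text
time: 12.7
tool_pos: [0.6556, -0.1015, 0.2544]
tool_rot: [-2.017, -2.246, 0.81]
ft_force: [-0.8, 0.8, -1.3]
grip_width: 0.271
gripper_force: 61.4
```

Call:
step_arm:
  motion:
    - [[-1,0,0,0,0,0,0],[-1,0,0,0.04,0,0,0],[-1,0,0,0.08,0,0,0],[-1,0,0,0.12,0,0,0],[-1,0,0,0.16,0,0,0],[-1,0,0,0.2,0,0,0],[-1,0,0,0.22,0,0,0],[-1,0,0,0.24,0,0,0]]

```text
time: 13.37
tool_pos: [0.6288, -0.1285, 0.1896]
tool_rot: [-2.014, -2.242, 0.814]
ft_force: [0.1, -0.1, -1.1]
grip_width: 0.268
gripper_force: 61.4
```

Call:
step_arm:
  motion:
    - [[-1,0,0,0.007,0,0,0],[-1,0,0,0.014,0,0,0],[-1,0,0,0.02,0,0,0],[-1,0,0,0.025,0,0,0],[-1,0,0,0.025,0,0,0],[-1,0,0,0.025,0,0,0]]

```text
time: 13.87
tool_pos: [0.6278, -0.1303, 0.1862]
tool_rot: [-2.018, -2.246, 0.81]
ft_force: [0.7, 2.7, 6.4]
grip_width: 0.273
gripper_force: 62.4
```

Call:
step_arm:
  motion:
    - [[-1,0,0,-0.04,0,0,0],[-1,0,0,-0.08,0,0,0],[-1,0,0,-0.12,0,0,0],[-1,0,0,-0.16,0,0,0],[-1,0,0,-0.2,0,0,0],[-1,0,0,-0.235,0,0,0],[-1,0,0,-0.265,0,0,0],[-1,0,0,-0.265,0,0,0]]

```text
time: 14.53
tool_pos: [0.6558, -0.1013, 0.2547]
tool_rot: [-2.018, -2.247, 0.81]
ft_force: [-0.0, 0.7, -1.4]
grip_width: 0.269
gripper_force: 61.4
```

Call:
step_arm:
  motion:
    - [[-1,0,0,0,0,0,0],[-1,0,0,0.04,0,0,0],[-1,0,0,0.08,0,0,0],[-1,0,0,0.12,0,0,0],[-1,0,0,0.16,0,0,0],[-1,0,0,0.2,0,0,0],[-1,0,0,0.22,0,0,0],[-1,0,0,0.24,0,0,0]]

```text
time: 15.2
tool_pos: [0.6289, -0.1285, 0.1897]
tool_rot: [-2.014, -2.242, 0.813]
ft_force: [0.0, -0.6, -0.5]
grip_width: 0.27
gripper_force: 61.4
```

Call:
step_arm:
  motion:
    - [[-1,0,0,0.007,0,0,0],[-1,0,0,0.014,0,0,0],[-1,0,0,0.02,0,0,0],[-1,0,0,0.026,0,0,0],[-1,0,0,0.026,0,0,0],[-1,0,0,0.026,0,0,0]]

```text
time: 15.7
tool_pos: [0.6278, -0.1304, 0.1862]
tool_rot: [-2.018, -2.246, 0.81]
ft_force: [2.2, 2.7, 7.3]
grip_width: 0.27
gripper_force: 62.6
```

Three strokes done, each touching the floor at about 8–15 N. Withdraw and return.

Run:
```python
from plan import *
p,R=load(); p=p+R@np.array([.0006,-.0009,.18*.3+.22*.3+.03*.3+.01*.3+.014*.3-.27*.3+.265*.3-.265*.3+.266*.3]); json.dump({'p':p.tolist(),'R':R.tolist()},open('cmd.json','w')); print(p,(p-M)@a30-.1636)
plan([(p-R[:,2]*.140,R),((.63,-.12,.345),down(6.15)),((.534,.0,.40),down(6.15)),((.5341,.1445,.40),down(6.15)),((.5341,.1445,.2347),down(6.15))])
```

```text
[ 0.6277 -0.13    0.1865] -0.11002175912295886
[0.0, 0.0, -0.467] [0.0, 0.0, 0.0] rows 3.4
[-0.141, -0.193, -0.006] [-0.254, 0.215, 0.0] rows 4.2
[0.432, -0.275, -0.183] [0.0, 0.0, 0.0] rows 3.9
[0.479, 0.052, -0.0] [0.0, 0.0, 0.0] rows 3.5
[0.0, -0.0, 0.551] [0.0, 0.0, 0.0] rows 4.0
```

Call:
step_arm:
  motion:
    - [[-1,0,0,-0.06,0,0,0],[-1,0,0,-0.13,0,0,0],[-1,0,0,-0.2,0,0,0],[-1,0,0,-0.27,0,0,0],[-1,0,0,-0.34,0,0,0],[-1,0,0,-0.41,0,0,0],[-1,0,0,-0.467,0,0,0],[-1,0,0,-0.467,0,0,0]]

```text
time: 16.37
tool_pos: [0.6772, -0.0788, 0.308]
tool_rot: [-2.02, -2.249, 0.807]
ft_force: [0.4, -0.2, -0.6]
grip_width: 0.271
gripper_force: 61.4
```

Call:
step_arm:
  motion:
    - [[-1,-0.024,-0.032,-0.001,-0.042,0.036,0],[-1,-0.047,-0.064,-0.002,-0.085,0.072,0],[-1,-0.07,-0.096,-0.003,-0.127,0.108,0],[-1,-0.094,-0.128,-0.004,-0.17,0.144,0],[-1,-0.118,-0.16,-0.005,-0.212,0.18,0],[-1,-0.141,-0.193,-0.006,-0.254,0.215,0],[-1,-0.141,-0.193,-0.006,-0.254,0.215,0],[-1,-0.141,-0.193,-0.006,-0.254,0.215,0]]

```text
time: 17.03
tool_pos: [0.6285, -0.1223, 0.3432]
tool_rot: [-2.103, -2.33, 0.006]
ft_force: [-0.1, 0.0, -0.7]
grip_width: 0.267
gripper_force: 61.4
```

Call:
step_arm:
  motion:
    - [[-1,0.07,-0.045,-0.03,0,0,0],[-1,0.15,-0.095,-0.064,0,0,0],[-1,0.23,-0.145,-0.1,0,0,0],[-1,0.31,-0.2,-0.135,0,0,0],[-1,0.38,-0.24,-0.16,0,0,0],[-1,0.432,-0.275,-0.183,0,0,0],[-1,0.432,-0.275,-0.183,0,0,0]]

```text
time: 17.62
tool_pos: [0.5334, 0.0028, 0.3992]
tool_rot: [-2.094, -2.339, 0.005]
ft_force: [0.3, -1.1, -0.6]
grip_width: 0.266
gripper_force: 61.5
```

Call:
step_arm:
  motion:
    - [[-1,0.08,0.009,0,0,0,0],[-1,0.17,0.018,0,0,0,0],[-1,0.26,0.028,0,0,0,0],[-1,0.35,0.038,0,0,0,0],[-1,0.43,0.047,0,0,0,0],[-1,0.479,0.052,0,0,0,0],[-1,0.479,0.052,0,0,0,0],[-1,0.479,0.052,0,0,0,0]]

```text
time: 18.28
tool_pos: [0.5351, 0.1447, 0.3961]
tool_rot: [-2.095, -2.335, 0.01]
ft_force: [-0.4, 0.2, -1.3]
grip_width: 0.274
gripper_force: 61.4
```

Call:
step_arm:
  motion:
    - [[-1,0,0,0.1,0,0,0],[-1,0,0,0.2,0,0,0],[-1,0,0,0.3,0,0,0],[-1,0,0,0.4,0,0,0],[-1,0,0,0.49,0,0,0],[-1,0,0,0.551,0,0,0],[-1,0,0,0.551,0,0,0],[-1,0,0,0.551,0,0,0]]

```text
time: 18.95
tool_pos: [0.5339, 0.1428, 0.2317]
tool_rot: [-2.098, -2.332, 0.01]
ft_force: [1.0, 0.0, -0.9]
grip_width: 0.271
gripper_force: 61.2
```

Call:
step_arm:
  motion:
    - [[-1,0,0,0,0,0,0],[-1,0,0,0,0,0,0]]

```text
time: 19.12
tool_pos: [0.535, 0.1435, 0.2341]
tool_rot: [-2.1, -2.335, 0.003]
ft_force: [0.1, -0.1, -1.7]
grip_width: 0.273
gripper_force: 61.2
```

Run:
```python
from plan import *
s=arm.get_state(); print(s['tool_pos'],load()[0],(Rn.from_rotvec(s['tool_rot'])*Rn.from_matrix(down(6.15)).inv()).as_rotvec())
R=Rn.from_rotvec(s['tool_rot']).as_matrix()
im=read_camera('scene'); cv2.imwrite('pics/scene7.png',im)
g=cv2.inRange(cv2.cvtColor(im,cv2.COLOR_BGR2HSV),(100,120,40),(125,255,255)); k,l,st,c=cv2.connectedComponentsWithStats(g)
print([(st[i].tolist(),c[i].round(1).tolist()) for i in range(1,k) if st[i,4]>150], proj('scene',[s['tool_pos']+R[:,2]*d for d in(.0986,.1311,.1636)]))
```

```text
[0.535  0.1435 0.2341] [0.5342 0.1445 0.2346] [-0.0005  0.0019 -0.0013]
[([263, 213, 23, 31, 514], [275.2, 227.1]), ([255, 245, 26, 33, 664], [268.2, 261.7]), ([197, 246, 34, 31, 767], [213.4, 261.4])] [[267.4048 249.3488]
 [268.1799 261.4262]
 [268.9335 273.1675]]
```

The brush sits in the hand exactly as before. Shift it over the rail and lower.

Call:
step_arm:
  motion:
    - [[-1,0,0.05,0,0,0,0],[-1,0,0.1,0,0,0,0],[-1,0,0.15,0,0,0,0],[-1,0,0.2,0,0,0,0],[-1,0,0.22,0,0,0,0],[-1,0,0.22,0,0,0,0],[-1,0,0.22,0,0,0,0]]

```text
time: 19.75
tool_pos: [0.5994, 0.1506, 0.2323]
tool_rot: [-2.098, -2.334, 0.006]
ft_force: [0.2, 0.8, -1.4]
grip_width: 0.265
gripper_force: 61.4
```

Call:
step_arm:
  motion:
    - [[-1,0,0,0.025,0,0,0],[-1,0,0,0.05,0,0,0],[-1,0,0,0.075,0,0,0],[-1,0,0,0.092,0,0,0],[-1,0,0,0.092,0,0,0],[-1,0,0,0.092,0,0,0]]

```text
time: 20.25
tool_pos: [0.6002, 0.1508, 0.2065]
tool_rot: [-2.1, -2.336, 0.001]
ft_force: [0.2, 0.3, 9.9]
grip_width: 0.271
gripper_force: 62.9
```

The hook rests on the rail with 10 N at the original height. Ease off, release, settle, rise.

Call:
step_arm:
  motion:
    - [[-1,0,0,-0.002,0,0,0],[-1,0,0,-0.002,0,0,0],[0,0,0,-0.002,0,0,0],[1,0,0,-0.002,0,0,0],[1,0,0,-0.002,0,0,0],[1,0,0,-0.002,0,0,0],[1,0,0,-0.002,0,0,0],[1,0,0,-0.002,0,0,0]]

```text
time: 20.92
tool_pos: [0.5994, 0.1506, 0.2048]
tool_rot: [-2.098, -2.334, 0.007]
ft_force: [-0.3, 0.2, -0.4]
grip_width: 0.999
gripper_force: 0.0
```

Call:
step_arm:
  motion:
    - [[1,0,0,-0.03,0,0,0],[1,0,0,-0.08,0,0,0],[1,0,0,-0.15,0,0,0],[1,0,0,-0.24,0,0,0],[1,0,0,-0.34,0,0,0],[1,0,0,-0.45,0,0,0],[1,0,0,-0.45,0,0,0],[1,0,0,-0.45,0,0,0]]

```text
time: 21.58
tool_pos: [0.6009, 0.1509, 0.343]
tool_rot: [2.1, 2.336, 0.0]
ft_force: [0.3, -0.1, -1.3]
grip_width: 0.999
gripper_force: 0.0
```

Call:
step_arm:
  motion:
    - [[1,0,0,0,0,0,0],[1,0,0,0,0,0,0],[1,0,0,0,0,0,0],[1,0,0,0,0,0,0],[1,0,0,0,0,0,0],[1,0,0,0,0,0,0],[1,0,0,0,0,0,0],[1,0,0,0,0,0,0]]

```text
time: 22.25
tool_pos: [0.6001, 0.1508, 0.34]
tool_rot: [-2.098, -2.334, 0.006]
ft_force: [0.1, -1.6, 0.8]
grip_width: 0.999
gripper_force: 0.0
```

Run:
```python
from plan import *
s=arm.get_state(); print(s['tool_pos'],s['grip_width'])
a=read_camera('scene'); b=read_camera('top')
o=cv2.imread('pics/scene0.png'); print(np.abs(a.astype(int)-o)[240:460,230:440].mean(), [cv2.moments(cv2.inRange(cv2.cvtColor(i,cv2.COLOR_BGR2HSV),(100,120,40),(125,255,255))[240:280,272:310]) ['m10'] for i in (a,o)])
cv2.imwrite('pics/end.png',np.hstack([cv2.resize(a[150:330,230:410],(400,400)),cv2.resize(b[160:300,210:350],(400,400))]))
```

```text
[0.6001 0.1508 0.34  ] 0.9994400210474685
4.792705627705628 [2079780.0, 1893885.0]
```

View pics/end.png

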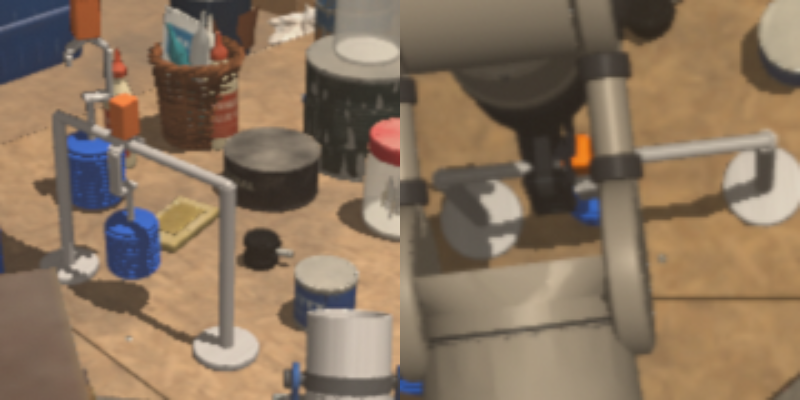

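The brush hangs true on the rail, with its block at scene (285,202) as at the start. The gripper is clear and the bystanders have not moved, so I'm handing it in.

```bash
python3 -c "
from rig import arm
print(arm.sign_off())"
```

```text
the job is handed in; nothing more can be done
None
```

The job is done and handed in: the pot was scrubbed with three strokes down to the floor, at most about 15 N of contact, and the brush is back on its rail with the things around it left where they stood (about 22 s on the robot's clock; the result of the judging was not shown).

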